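# Pressure-test a sealed sensor housing and pass it or reject it

## Task

Test the gas pressure of the round sealed sensor housing: push it through the mouth of the test stand until it sits against the back fence under the gauge, press the gauge right down onto its valve so that the rod is pushed out, and let the gauge rise again. If the rod stands out 20 mm or more (its thick dark ring is then clear of its tube) push the housing fully home against the end stop of the bay beside the square-topped post, otherwise that of the bay beside the round-topped post. Keep it flat on the bench, do not touch the brass valve or the rod, and leave the other things on the bench where they are.

Things in the scene. Friction and masses are not known exactly. Their poses are not given: they have to be found in the camera images.
- stand: Test stand fixed to the bench. Origin: on the bench, right under the gauge (test seat); x points from the mouth to the back fence, y along the channel, z up. Fences of slippery white plastic, 25 mm high; back fence's inner face at x = 52.5 mm. Behind it two upright guide posts (radius 7 mm) at x = 85, y = 50 and -50 mm, reach 221 mm. The channel's floor is the bench.
- mouth (a point): Middle of the mouth in the stand's front, on the bench (stand x = -66 mm), axes as the stand's. Front rails run on both sides from 66 to 235 mm off the middle, inner faces at stand x = -60 mm, outer at -72 mm. The mouth is 133 mm wide and has a 45 degree wing each side that flares out to stand x = -98 mm, 97 mm off the middle.
- bay_a (a point): Where the housing's underside centre is when home in the bay at the +y end of the channel, on the bench (stand x = 0, y = 170 mm). The end stop's inner face is at stand y = 222.5 mm.
- bay_b (a point): The same for the bay at the -y end (stand y = -170 mm; end stop's inner face at -222.5 mm).
- gauge (a joint): How far the gauge is pressed down, m: 0 at rest (up), 0.075 when its bell sits home on the lid of a housing in the seat (end of travel 0.078). A spring returns it: about 3 N at the top, 9 N at 0.075, plus about 5 N over the last few mm while the gas drives the rod, so about 15 N to be home. A press that stops short of home reads too little.
- bell (a point): Centre of the lower rim of the gauge's rubber bell, on the gauge axis (stand x = y = 0); 115 mm above the bench at rest. The bell is 40 mm outside, 32 mm inside; it goes over the valve if that is within 8 mm of its axis. Towards the mouth and sideways nothing of the gauge stands farther than 20 mm from the axis; behind it a bracket runs to the guide posts.
- pad_top (a point): Centre of the top of the black palm pad on the gauge axis, where the gauge is pressed down; 36 mm in diameter, 203 mm above the bench at rest. It travels with the gauge.
- rod (a joint): How far the white reading rod stands out of its upright steel tube, m (0 to 0.042). 0 at the start; the housing's hidden pressure pushes it out by 8 to 35 mm over the last 6 mm of the gauge's travel. It stays out by friction when the gauge rises. A thick dark ring on the rod is just clear of the tube at 0.020.
- rod_tip (a point): Top of the rod's white cap (13 mm in diameter), 36 mm behind the gauge axis (stand x = +36 mm), upright; at rest, with the rod in, 190 mm above the bench.
- unit_centre (a point): Centre of the sealed sensor housing, 20 mm above its underside: a loose aluminium drum 104 mm in diameter and 40 mm high, about 0.6 kg, standing on the bench, brass valve in the middle of its lid. Its yaw does not matter.
- valve: The housing's brass valve stem, 14 mm in diameter, upright at the lid's centre; its origin is at the lid's surface, 40 mm above the bench. Not to be touched by the robot.
- valve_top (a point): Top of the valve stem, 58 mm above the bench.
- square_post: Post with a flat square white top (46 mm), 76 mm high, just beyond one end stop of the channel (at stand y = +262 or -262 mm, it varies): its bay takes housings whose rod reading is 20 mm or more. Origin on the bench below it.
- round_post: The same with a round white top (50 mm), beyond the other end stop: its bay takes housings whose rod reading is under 20 mm. Origin on the bench.
- tin: Bystander: round steel tin, 82 mm in diameter, 43 mm high. Origin at the centre of its underside.
- flux: Bystander: white jar, 40 mm in diameter, 46 mm high, in front of a front rail. Origin at the centre of its underside.
- reel: Bystander: reel of solder on end, 40 mm in diameter, 46 mm high, in front of a front rail. Origin at the centre of its underside.
- meter: Bystander: red multimeter lying flat, 85 x 170 x 47 mm, long side along its y. Origin at the centre of its underside.
- pliers: Bystander: pliers lying flat, about 155 mm long along their x, 16 mm high. Origin near the pivot, on the bench.
Not all that is in view belongs to the job. Leave any brown, purple or red look-alike of the part that bears unit_centre alone.

How it is judged:
On the way:
1. the gauge is pressed home on the housing's valve and the rod has come out (horizontal distance between bell and valve_top below 0.01 m and value of joint gauge above 0.0735 m and value of joint rod above 0.005 m), for 0.3 s.
At the end, for the whole second after the job is handed in: The housing stands flat and still in the channel within 12 mm of the end stop of the right bay: the square post's if the rod reads over 20 mm, the round post's if under (either is taken between 17.5 and 22.5 mm). The gauge is up again (within 6 mm) and the rod still shows its reading (((value of joint rod above 0.0175 m and (horizontal distance between unit_centre and square_post below 0.104 m and y of unit_centre in the frame of stand between -0.185 and 0.185 m and x of unit_centre in the frame of stand between -0.012 and 0.012 m)) or (value of joint rod below 0.0225 m and (horizontal distance between unit_centre and round_post below 0.104 m and y of unit_centre in the frame of stand between -0.185 and 0.185 m and x of unit_centre in the frame of stand between -0.012 and 0.012 m))) and value of joint rod above 0.005 m and value of joint gauge below 0.006 m and angle between unit_centre's own z axis and vertical below 0.08 rad and height (world z) of unit_centre below 0.026 m and linear speed of valve below 0.02 m/s); the robot touches nothing.
It fails at once if the robot touches the rod (contact force between any of the fingers, the arm and rod above 0.5 N).
It fails at once if the robot touches the valve (contact force between any of the fingers, the arm and valve above 0.5 N).
It fails at once if the housing is lifted or tipped (angle between unit_centre's own z axis and vertical above 0.25 rad or height (world z) of unit_centre above 0.035 m).
It fails at once if another thing on the bench is shifted by more than 20 mm or knocked over (distance of any of tin, flux, reel, meter, pliers from where it was at the start of the episode above 0.02 m or angle between any of tin, flux, reel's own z axis and vertical above 0.5 rad).
It also fails if it takes over 61 s, if anything falls off the work surface, if the arm or the gripper's body presses on something with over 40 N, if the wrist force passes 120 N, or if a joint passes its speed limit or range.

## Robot

A 6-joint arm with a two-finger parallel gripper is mounted at the origin on the work surface. World frame = base frame: x ahead of the robot, y to its left, z up, the work surface at z = 0. Lengths are in m, angles in rad, forces in N, time in s.
With the tool pointing down it reaches from about 0.3 to 0.825 m from the base axis. Payload 5.4 kg.
Tool frame: the origin (TCP) lies at the centre of the arm's flange, where the gripper is bolted on; the fingertips stand 190 mm ahead of it and the grasp point (between the pads) lies 171 mm ahead of it; z points along the fingers, y is the line along which they close (so a half turn about z gives the same grasp; the last joint's range is limited). The gripper opens to 92 mm and grips with 3 to 60 N. Pads are 20 mm wide; open, the fingers measure 128 mm over their backs; the gripper's body (75 mm by 189 mm) begins 69 mm behind the grasp point.
Start: joints at [1.069, 0.158, 1.597, -0, 1.386, -0.21], TCP at [0.165, 0.551, 0.405] pointing down, gripper open.
Joint ranges: [-2.91, 2.91], [-0.94, 2.29], [0.18, 2.7], [-1.29, 4.43], [0.17, 2.64], [-3, 3]. Speed limits (rad/s): [2.57, 2.57, 3.14, 3.14, 3.14, 3.14].

## Interface

Orientations are given as a unit quaternion [w, x, y, z].
In Python, from cell import monitor, optics, robot gives the robot as it stands.
- The arm moves only by the tool jog_arm, never from a script. Its argument "rows" is a list of rows, each a list of 5 numbers: the finger opening in cm, from 0 to 9.19, then the shift along the tool's x, y, z in cm, then the turn about the tool's z in degrees. In form: [[hand, tx, ty, tz, yaw], ...]. A call has 1 to 12 rows; each row is the pose to reach, as a shift and turn from the pose commanded when the call began, along the tool's axes at that moment; what a row does not reach only later rows make up. A row lasts 1/8 s, in which the tool goes at most 62.5 mm and 10.7 degrees, less where a joint would pass 70% of its speed; a pose out of reach is approached as far as the arm can. A call with a gripper value outside its range is refused whole. The fingers move at their own pace and stop on an object; "squeeze" is the grip in N (left out, the last holds). Time passes only in rows, so rows that repeat a pose let the fingers close. It gives the time, the measured TCP pose, the force, the opening and the grip force at its end, in the units of the state.
- monitor.get_state(): the state, without advancing time (a new reading comes with each control period).
- optics.get_image(name): name is "scene" or "top" or "wrist"; returns the picture (480x640x3 uint8, red, green, blue); there is no depth.
- optics.camera_info(name): a dict with "camera_matrix" (3x3 intrinsics, pixels), "R" (3x3) and "t" (3): a world point X has camera coordinates R X + t. Camera axes: x right, y down, z forward; pixel columns grow to the right and rows downward; lengths in m; the calibration is good to about 2 mm. A picture is of the moment at which its call begins: read the wrist's pose just before it. camera_info takes no time and is no camera call; for the wrist camera it gives the pose at the moment of the call.
- robot.finish_job(): hands the job in; it is judged then, once.
The state is a dict: "time_s": time; "joint_pos": joint angles; "qvel": joint speeds; "effort": joint torques, N m; "tcp_pos": TCP position; "ee_rot": TCP orientation; "contact_force": force on the tool from outside, world axes, zero at the start; "wrist_torque": the same for the moment, N m; "finger_gap": finger opening in m; "gripper_force": force on a finger pad.
Only numpy, scipy, OpenCV 4.12 (cv2) and the standard library are available. Lean on these libraries where they do the work, as an engineer would, in place of code of your own. Each camera call takes 0.05 s, during which the arm holds its last target. There are 200 camera calls.

## Working session

There is one attempt and no reset: what is moved stays moved. The work goes in short steps, Python scripts to look and compute and a tool call to move; the robot and the scene stay as the last step left them, time stands still between calls to the robot, and variables do not carry over. Pictures are saved under pics/ and viewed, at most 10 in all, crops included, and the job is handed in when it is done.

Besides the shell and the picture viewer there is one more tool, called after "Request:" in YAML: its name, and indented under it one key for each argument. jog_arm: Moves the arm, as the interface text tells. Its arguments: {"type":"object","properties":{"rows":{"type":"array"},"squeeze":{"type":"number"}},"required":["rows"]}

```bash
ls; mkdir -p pics; cat > h.py <<'E'
import numpy as np, cv2
from cell import monitor, optics, robot
def ray(name,uv,z,ci=None):
    ci=ci or optics.camera_info(name); K,R,t=map(np.array,(ci["camera_matrix"],ci["R"],ci["t"]))
    c=-R.T@t; d=R.T@np.linalg.inv(K)@np.array([uv[0],uv[1],1.]); return c+d*(z-c[2])/d[2]
def proj(name,X):
    ci=optics.camera_info(name); K,R,t=map(np.array,(ci["camera_matrix"],ci["R"],ci["t"]))
    p=K@(R@np.array(X)+t); return p[:2]/p[2]
E
python3 - <<'E'
from h import *
for n in("scene","top"):
    im=optics.get_image(n); cv2.imwrite(f"pics/{n}0.png",im[:,:,::-1])
    ci=optics.camera_info(n); print(n,-np.array(ci["R"]).T@np.array(ci["t"]),np.round(ci["R"],2).tolist())
s=monitor.get_state();print(s)
E
```

```text
pics
scene [ 0.98356738 -0.2101805   1.01843898] [[0.32, 0.95, 0.01], [0.79, -0.27, -0.55], [-0.52, 0.18, -0.84]]
top [ 0.24478358 -0.01484382  1.31734088] [[-0.0, -1.0, -0.03], [-0.98, 0.01, -0.17], [0.17, 0.03, -0.98]]
{'time_s': 0.1, 'joint_pos': array([ 1.06888246e+00,  1.58991890e-01,  1.59807919e+00, -5.67172308e-06,
        1.38621645e+00, -2.10106723e-01]), 'qvel': array([-0.00050335, -0.00028623, -0.00190832,  0.00044645, -0.00139656,
       -0.00270673]), 'effort': array([-3.28578517e-04, -3.86505425e+01, -3.22957706e+01,  7.02897110e-02,
        3.39371071e-02, -1.97182362e-05]), 'tcp_pos': array([0.1653217, 0.5504644, 0.4038274]), 'ee_rot': array([-2.92751173e-04,  1.45385890e-01,  9.89374664e-01, -7.95270017e-04]), 'contact_force': array([-0.6679898 ,  0.28995179, -0.20222548]), 'wrist_torque': array([-0.02715166, -0.01647275, -0.00200167]), 'gripper_force': 0.0, 'finger_gap': 0.09182553244429918}
```

View pics/top0.png

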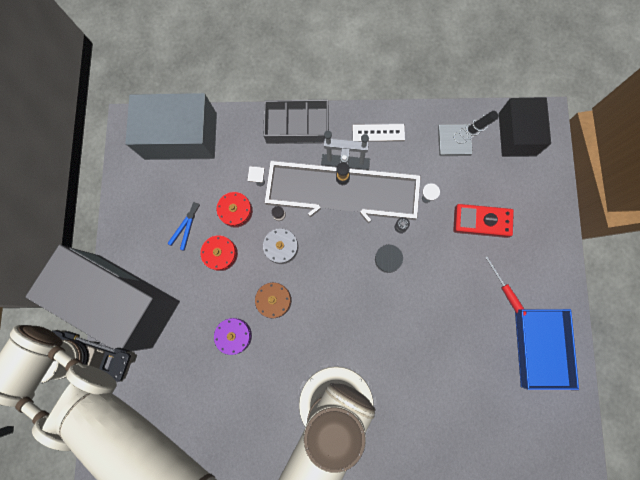

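View pics/scene0.png

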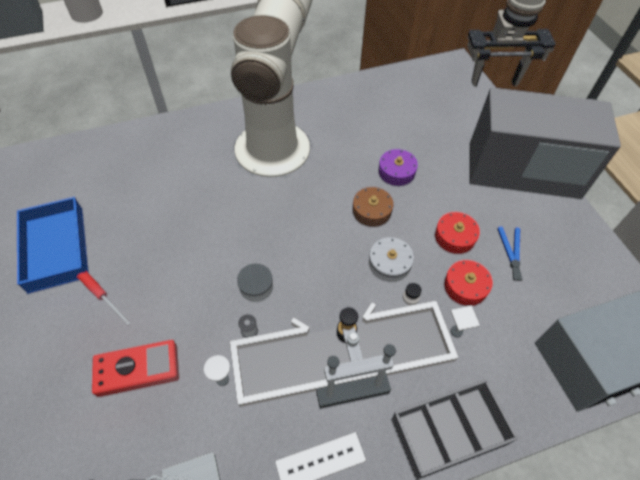

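The top view shows the grey housing at (280,245), the mouth at about (340,213) and the gauge at (343,172). The square post is at (256,174), on the left (+y) side, and the round post at (431,191). The scene view agrees with this. Next I'll measure positions.

```bash
cat > m.py <<'E'
from h import *
def comps(im,box,lo,hi):
    x0,y0,x1,y1=box; hsv=cv2.cvtColor(im,cv2.COLOR_RGB2HSV)[y0:y1,x0:x1]
    m=cv2.inRange(hsv,lo,hi); n,l,st,c=cv2.connectedComponentsWithStats(m)
    i=1+np.argmax(st[1:,4]); return c[i]+[x0,y0],st[i],(l==i)
E
python3 - <<'E'
from m import *
im=cv2.imread("pics/top0.png")[:,:,::-1].copy()
W=((0,0,195),(180,45,255))
P={}
for n,b in dict(sq=(244,164,266,186),rd=(420,180,443,203)).items():
    c,st,_=comps(im,b,*W); P[n]=ray("top",c,.076); print(n,c,st,P[n])
# frame
c,st,m=comps(im,(262,155,423,225),*W)
pts=np.argwhere(m)[:,::-1]+[262,155]
w=np.array([ray("top",p,.025)[:2] for p in pts])
mid=(P['sq']+P['rd'])[:2]/2; y=(P['sq']-P['rd'])[:2]; print(np.linalg.norm(y)); y/=np.linalg.norm(y); x=np.array([y[1],-y[0]])
print("mid",mid,"yaw",np.arctan2(x[1],x[0]),c,st)
s=np.c_[(w-mid)@x,(w-mid)@y]; print(s.min(0),s.max(0))
for k in(0,1):print(np.histogram(s[:,k],bins=40))
# housing valve & disc
for cam,b in(("top",(262,227,300,265)),("scene",(368,236,416,280))):
    i=cv2.imread(f"pics/{cam}0.png")[:,:,::-1].copy()
    c,st,_=comps(i,b,(10,80,60),(35,255,255)); print(cam,"valve",c,st,ray(cam,c,.049))
    c,st,m=comps(i,b,(0,0,140),(180,60,255)); 
    h=cv2.convexHull(np.argwhere(m)[:,::-1].astype(np.float32)); e=cv2.fitEllipse(h); print(e, ray(cam,np.array(e[0])+b[:2],.04))
    x0,y0,x1,y1=b; cv2.imwrite(f"pics/h_{cam}.png",cv2.resize(i[y0:y1,x0:x1,::-1],None,fx=6,fy=6))
E
```

```text
sq [255.40366972 173.79357798] [  4   2  16  16 218] [0.67249253 0.2363431  0.076     ]
rd [431.03139013 191.12107623] [  3   3  17  17 223] [ 0.61292662 -0.28435925  0.076     ]
0.5240983014376787
mid [ 0.64270957 -0.02400808] yaw -0.11390018309825176 [391.91469194 193.72195893] [ 88  14  70  52 633]
[-0.09406628 -0.23368361] [ 0.06393066 -0.01754351]
(array([ 7,  4,  7,  5,  3, 39, 73, 70, 37,  4,  5,  5,  4,  5,  7,  4,  4,
        6,  5,  3,  3,  5,  7,  4,  4,  5,  6,  5,  3,  3,  5,  6,  4,  4,
        6,  6,  6, 87, 86, 81]), array([-0.09406628, -0.09011636, -0.08616643, -0.08221651, -0.07826659,
       -0.07431666, -0.07036674, -0.06641682, -0.06246689, -0.05851697,
       -0.05456705, -0.05061712, -0.0466672 , -0.04271728, -0.03876735,
       -0.03481743, -0.03086751, -0.02691758, -0.02296766, -0.01901774,
       -0.01506781, -0.01111789, -0.00716796, -0.00321804,  0.00073188,
        0.00468181,  0.00863173,  0.01258165,  0.01653158,  0.0204815 ,
        0.02443142,  0.02838135,  0.03233127,  0.03628119,  0.04023112,
        0.04418104,  0.04813096,  0.05208089,  0.05603081
[... 476 characters left out ...]
82407, -0.13642056, -0.13101706,
       -0.12561356, -0.12021006, -0.11480655, -0.10940305, -0.10399955,
       -0.09859605, -0.09319255, -0.08778904, -0.08238554, -0.07698204,
       -0.07157854, -0.06617503, -0.06077153, -0.05536803, -0.04996453,
       -0.04456102, -0.03915752, -0.03375402, -0.02835052, -0.02294701,
       -0.01754351]))
top valve [279.46 244.6 ] [14 14  8  8 50] [0.46121953 0.16407537 0.049     ]Traceback (most recent call last):
  File "<stdin>", line 20, in <module>
cv2.error: OpenCV(4.12.0) /io/opencv/modules/imgproc/src/shapedescr.cpp:361: error: (-201:Incorrect size of input array) There should be at least 5 points to fit the ellipse in function 'fitEllipseNoDirect'
```

```bash
cat >> m.py <<'E'
O=np.array([.6427,-.0240]); A=-.1139
X=np.array([np.cos(A),np.sin(A)]); Y=np.array([-np.sin(A),np.cos(A)])
def st(p): d=np.array(p)[:2]-O; return np.round(1000*np.array([d@X,d@Y]),1)
def wd(sx,sy): return O+X*sx/1000+Y*sy/1000
def here():
    s=monitor.get_state(); w,x,y,z=s["ee_rot"]
    a=np.arctan2(2*(x*y+w*z),1-2*(y*y+z*z)); return s,a
def go(sx,sy,tip,ang):
    """shift to stand (mm), tip height mm; ang=direction of tool x in stand frame, deg"""
    s,a=here(); p=s["tcp_pos"]; t=wd(sx,sy)-p[:2]
    tx=np.array([np.cos(a),np.sin(a)]); ty=np.array([np.sin(a),-np.cos(a)])
    dy=-((np.degrees(np.radians(ang)+A-a)+180)%360-180)
    print("t",round(s["time_s"],2),"stand",st(p),"tip",round(1000*p[2]-190,1),"ang",round(np.degrees(a-A)%360,1),"F",np.round(s["contact_force"],1),"-> cm",np.round([100*t@tx,100*t@ty,100*(p[2]-.19-tip/1000)],2),"yaw",round(dy,1))
E
python3 - <<'E'
from m import *
im=cv2.imread("pics/top0.png")[:,:,::-1].copy()
for n,uv,z in(("house",(279.5,244.6),.049),("tin",(389,258),.043),("flux",(278,212),.046),("reel",(402,225),.046),("brown",(272,299),.04),("red1",(234,208),.04),("red2",(218,252),.04)): p=ray("top",uv,z);print(n,p[:2],st(p))
v=ray("scene",(392,255),.058);print(st(v))
i=cv2.imread("pics/scene0.png")[:,:,::-1].copy()
c,s_,_=comps(i,(368,236,416,280),(10,80,60),(35,255,255)); print("scene valve",c,s_,st(ray("scene",c,.052)))
c,s_,m=comps(i,(200,350,235,388),(0,0,195),(180,45,255)); print("scene rd",c,st(ray("scene",c,.076)))
c,s_,m=comps(i,(445,300,485,332),(0,0,195),(180,45,255)); print("scene sq",c,s_,st(ray("scene",c,.076)))
E
```

```text
house [0.46121867 0.16395614] [-201.7  166.1]
tin [ 0.41987419 -0.15963025] [-206.  -160.1]
flux [0.56154696 0.17062646] [-102.7  184.1]
reel [ 0.51827053 -0.20049838] [-103.6 -189.5]
brown [0.3013768  0.18449994] [-362.8  168.4]
red1 [0.57683976 0.30625347] [-103.   320.6]
red2 [0.44160505 0.34966743] [-242.3  348.4]
[-189.8  160.8]
scene valve [391.64814815 253.94444444] [20 14  8  9 54] [-196.2  162.8]
scene rd [216.15702479 367.21487603] [   0. -264.]
scene sq [464.99067599 317.27738928] [  7   7  27  22 429] [  1.3 260.2]
```

```bash
python3 - <<'E'
from m import *
go(-200,240,150,90)
E
```

```text
t 0.1 stand [-539.6  516.5] tip 213.8 ang 169.8 F [-0.7  0.3 -0.2] -> cm [-38.31 -21.2    6.38] yaw 79.8
```

Request:
jog_arm:
  rows:
    - [8,-5,-2.8,0,8]
    - [8,-10,-5.6,0,18]
    - [8,-15,-8.4,0,28]
    - [8,-20,-11.1,1,38]
    - [8,-25,-13.8,2,48]
    - [8,-30,-16.6,4,58]
    - [8,-34.5,-19,6,68]
    - [8,-38.3,-21.2,6.4,77]
    - [8,-38.3,-21.2,6.4,79.8]
    - [8,-38.3,-21.2,6.4,79.8]
    - [8,-38.3,-21.2,6.4,79.8]
    - [8,-38.3,-21.2,6.4,79.8]

```text
time_s: 1.6
tcp_pos: [0.4709, 0.2379, 0.3407]
ee_rot: [0.0, 0.746, 0.666, 0.0]
contact_force: [0.4, 0.4, 0.5]
finger_gap: 0.0798
gripper_force: 0.0
```

```bash
python3 - <<'E'
from m import *
go(-200,240,12,90)
cv2.imwrite("pics/w1.png",optics.get_image("wrist")[:,:,::-1]); print(proj("wrist",[*wd(-200,165),.058]))
E
```

```text
t 1.6 stand [-200.5  240.7] tip 150.7 ang 90.1 F [0.4 0.4 0.5] -> cm [-0.07  0.05 13.87] yaw 0.1
[324.68830835 322.92529347]
```

View pics/w1.png

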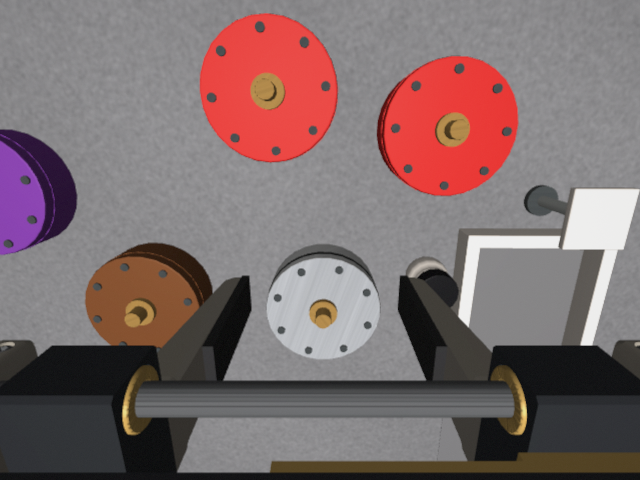

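The wrist view shows the housing centred between the fingers. Its valve is at about (323,317) against a predicted (325,323), so the calibration is good. Next I'll descend and push it along -y.

Request:
jog_arm:
  rows:
    - [8,0,0,5,0]
    - [8,0,0,10,0]
    - [8,0,0,13,0]
    - [8,0,0,13.8,0]
    - [8,-1,0,13.8,0]
    - [8,-2,0,13.8,0]
    - [8,-3,0,13.8,0]
    - [8,-4,0,13.8,0]
    - [8,-5,0,13.8,0]
    - [8,-6,0,13.8,0]
    - [8,-7,0,13.8,0]
    - [8,-8,0,13.8,0]

```text
time_s: 3.15
tcp_pos: [0.4628, 0.1576, 0.2036]
ee_rot: [0.0, 0.746, 0.666, 0.001]
contact_force: [-0.0, 5.0, 4.7]
finger_gap: 0.0797
gripper_force: 3.2
```

Request:
jog_arm:
  rows:
    - [8,-1,0,0,0]
    - [8,-2,0,0,0]
    - [8,-3,0,0,0]
    - [8,-4,0,0,0]
    - [8,-5,0,0,0]
    - [8,-6,0,0,0]
    - [8,-7,0,0,0]
    - [8,-8,0,0,0]
    - [8,-9,0,0,0]
    - [8,-10,0,0,0]
    - [8,-10.5,0,0,0]
    - [8,-10.5,0,0,0]

```text
time_s: 4.65
tcp_pos: [0.4505, 0.0531, 0.2032]
ee_rot: [0.001, 0.746, 0.666, 0.0]
contact_force: [1.5, 2.8, 3.0]
finger_gap: 0.0802
gripper_force: 2.1
```

```bash
cat >> m.py <<'E'
def valve(sx,sy,z=.05):
    i=optics.get_image("top"); u,v=proj("top",[*wd(sx,sy),.05]).astype(int)
    c,s_,_=comps(i,(u-14,v-14,u+14,v+14),(10,80,60),(35,255,255)); print("valve",c,s_[4],st(ray("top",c,z)))
    return i
E
python3 - <<'E'
from m import *
go(-200,43,12,90)
i=valve(-200,0); cv2.imwrite("pics/t2.png",i[100:320,180:480,::-1])
E
```

```text
t 4.65 stand [-199.7   54.8] tip 13.2 ang 90.0 F [1.5 2.8 3. ] -> cm [-1.18 -0.03  0.12] yaw -0.0
valve [333.4375 250.4375] 16 [-202.1    4.9]
```

Request:
jog_arm:
  rows:
    - [8,-0.6,0,0,0]
    - [8,-1.1,0,0,0]
    - [8,-1.1,0,0,0]
    - [8,0.5,0,0,0]
    - [8,4,0,-2,0]
    - [8,8,0,-8,0]
    - [8,10,0,-14,0]
    - [8,10,0,-14,0]

```text
time_s: 5.7
tcp_pos: [0.4625, 0.155, 0.3467]
ee_rot: [0.002, 0.745, 0.667, 0.003]
contact_force: [1.0, -0.9, -1.1]
finger_gap: 0.0801
gripper_force: 0.0
```

```bash
python3 - <<'E'
from m import *
i=valve(-200,0); print(here()[0]["joint_pos"])
go(-290,0,140,180)
E
```

```text
valve [334.75 250.  ] 48 [-200.4    1.2]
[ 7.43135339e-02 -1.83058608e-02  1.90410625e+00 -5.52299879e-04
  1.25102958e+00  1.86001875e-01]
t 5.75 stand [-199.7  156.9] tip 155.5 ang 90.1 F [ 0.8 -0.5  0.8] -> cm [-15.67  -9.07   1.55] yaw -89.9
```

Request:
jog_arm:
  rows:
    - [4,-4,-2,0,-10]
    - [4,-8,-5,0,-20]
    - [4,-12,-7,0,-30]
    - [4,-15.7,-8.1,0,-40]
    - [4,-15.6,-8.1,0,-50]
    - [4,-15.6,-8.1,0,-60]
    - [4,-15.6,-8.1,0,-70]
    - [4,-15.6,-8.1,0,-80]
    - [4,-15.6,-8.1,0,-89.9]
    - [4,-15.6,-8.1,1.5,-89.9]
    - [4,-15.6,-8.1,1.5,-89.9]
    - [4,-15.6,-8.1,1.5,-89.9]

```text
time_s: 7.25
tcp_pos: [0.3632, 0.0073, 0.3269]
ee_rot: [-0.001, 0.059, 0.998, 0.0]
contact_force: [0.0, -0.8, 1.0]
finger_gap: 0.0401
gripper_force: 0.0
```

```bash
python3 - <<'E'
from m import *
go(-280,1,18,180)
E
```

```text
t 7.25 stand [-281.3   -0.7] tip 136.9 ang 179.8 F [ 0.  -0.8  1. ] -> cm [-0.13  0.17 11.89] yaw -0.2
```

Request:
jog_arm:
  rows:
    - [4,0,0.1,6,0]
    - [4,0,0.1,11,0]
    - [4,0,0.1,11.7,0]
    - [4,-1,0.1,11.7,0]
    - [4,-2,0.1,11.7,0]
    - [4,-3,0.1,11.7,0]
    - [4,-4,0.1,11.7,0]
    - [4,-5,0.1,11.7,0]
    - [4,-6,0.1,11.7,0]
    - [4,-7,0.1,11.7,0]
    - [4,-8,0.1,11.7,0]
    - [4,-9,0.1,11.7,0]

```text
time_s: 8.75
tcp_pos: [0.4536, -0.0022, 0.2115]
ee_rot: [-0.001, 0.058, 0.998, -0.0]
contact_force: [-6.4, 0.3, 4.4]
finger_gap: 0.0402
gripper_force: 2.9
```

Request:
jog_arm:
  rows:
    - [4,-1,0,0,0]
    - [4,-2,0,0,0]
    - [4,-3,0,0,0]
    - [4,-4,0,0,0]
    - [4,-5,0,0,0]
    - [4,-6,0,0,0]
    - [4,-7,0,0,0]
    - [4,-7.5,0,0,0]
    - [4,-7.5,0,0,0]

```text
time_s: 9.88
tcp_pos: [0.5281, -0.0109, 0.2113]
ee_rot: [0.001, 0.058, 0.998, -0.0]
contact_force: [-0.9, -0.6, 1.0]
finger_gap: 0.0398
gripper_force: 0.6
```

```bash
python3 - <<'E'
from m import *
go(-61,0,18,180)
i=valve(-58,0);cv2.imwrite("pics/t3.png",cv2.resize(i[110:280,240:440,::-1],None,fx=3,fy=3))
E
```

```text
t 9.88 stand [-115.3   -0. ] tip 21.3 ang 179.9 F [-0.9 -0.6  1. ] -> cm [-5.43  0.01  0.33] yaw -0.1Traceback (most recent call last):
  File "<stdin>", line 3, in <module>
  File "m.py", line 21, in valve
    c,s_,_=comps(i,(u-14,v-14,u+14,v+14),(10,80,60),(35,255,255)); print("valve",c,s_[4],st(ray("top",c,z)))
           ~~~~~^^^^^^^^^^^^^^^^^^^^^^^^^^^^^^^^^^^^^^^^^^^^^^^^^
  File "m.py", line 5, in comps
    i=1+np.argmax(st[1:,4]); return c[i]+[x0,y0],st[i],(l==i)
        ~~~~~~~~~^^^^^^^^^^
    return _wrapfunc(a, 'argmax', axis=axis, out=out, **kwds)
    return bound(*args, **kwds)
ValueError: attempt to get argmax of an empty sequence
```

Request:
jog_arm:
  rows:
    - [4,-1,0,0,0]
    - [4,-2,0,0,0]
    - [4,-3,0,0,0]
    - [4,-3.8,0,0,0]
    - [4,-4.4,0,0,0]
    - [4,-4.8,0,0,0]
    - [4,-5.1,0,0,0]
    - [4,-5.3,0,0,0]
    - [4,-5.3,0,0,0]

```text
time_s: 11.05
tcp_pos: [0.5802, -0.0169, 0.2107]
ee_rot: [0.0, 0.058, 0.998, -0.0]
contact_force: [-2.8, 0.6, 0.4]
finger_gap: 0.0403
gripper_force: 1.6
```

```bash
python3 - <<'E'
from m import *
go(-60,0,18,180)
for n in("top","scene"): cv2.imwrite(f"pics/{n}4.png",optics.get_image(n)[:,:,::-1])
i=cv2.imread("pics/scene4.png");cv2.imwrite("pics/s4c.png",cv2.resize(i[240:420,220:480],None,fx=3,fy=3))
E
```

```text
t 11.05 stand [-62.9  -0.1] tip 20.7 ang 179.9 F [-2.8  0.6  0.4] -> cm [-0.29  0.01  0.27] yaw -0.1
```

View pics/s4c.png

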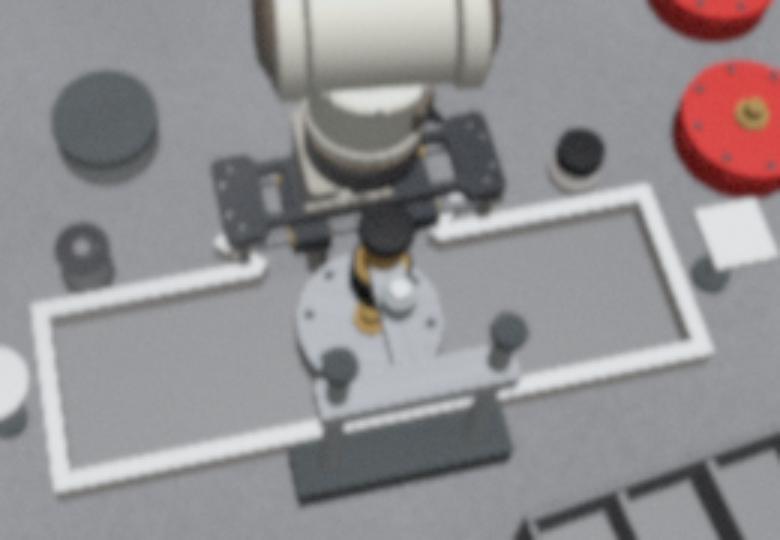

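The crop shows the housing in the channel under the gauge, with its valve at about (370,318), just behind the bell. I'll nudge it the last few mm.

Request:
jog_arm:
  rows:
    - [4,-0.2,0,0,0]
    - [4,-0.3,0,0,0]
    - [4,-0.4,0,0,0]
    - [4,-0.4,0,0,0]

```text
time_s: 11.65
tcp_pos: [0.5841, -0.0174, 0.2107]
ee_rot: [0.0, 0.058, 0.998, 0.0]
contact_force: [-2.9, 0.6, 2.1]
finger_gap: 0.0403
gripper_force: 1.9
```

```bash
python3 - <<'E'
from m import *
i=optics.get_image("scene"); c,s_,_=comps(i,(332,336,352,356),(10,80,60),(35,255,255)); print(c,s_,st(ray("scene",c,.045)),st(ray("scene",c,.055)))
print(proj("scene",[*wd(0,0),.049]))
go(-60,0,18,180)
E
```

```text
[342.54411765 346.91176471] [ 7  5  8 12 68] [-0.2 -4.1] [ 3.5 -5.5]
[344.5638663  345.91685383]
t 11.7 stand [-59.   -0.1] tip 20.7 ang 179.9 F [-3.3  0.4  1. ] -> cm [0.1  0.01 0.27] yaw -0.1
```

Request:
jog_arm:
  rows:
    - [4,1,0,0,0]
    - [3,4,0,0,0]
    - [2,7,0,-4,0]
    - [0,8,0,-10,0]
    - [0,8,0,-16,0]
    - [0,8,0,-21.5,0]
    - [0,4,0,-21.5,0]
    - [0,-1,0,-21.5,0]
    - [0,-4.5,0,-21.5,0]
    - [0,-4.5,0,-21.5,0]
    - [0,-4.5,0,-21.5,0]

```text
time_s: 13.08
tcp_pos: [0.6282, -0.0225, 0.4258]
ee_rot: [0.0, 0.058, 0.998, 0.0]
contact_force: [0.2, -0.2, -0.3]
finger_gap: 0.0006
gripper_force: 0.0
```

```bash
python3 - <<'E'
from m import *
go(-13,0,203,180); i=optics.get_image("scene")
cv2.imwrite("pics/s5.png",cv2.resize(i[240:420,220:480,::-1],None,fx=3,fy=3))
E
```

```text
t 13.07 stand [-14.6  -0.2] tip 235.8 ang 179.9 F [ 0.2 -0.2 -0.3] -> cm [-0.16  0.02  3.28] yaw -0.1
```

View pics/s5.png

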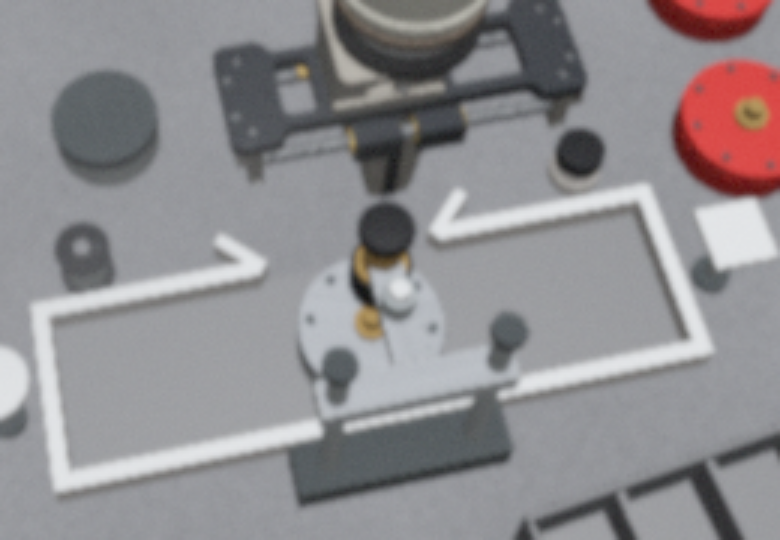

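The scene crop shows the housing seated, with its valve at (370,320) beside the bell, and the fingers above the pad. The rod rides on the gauge bracket. Next I'll press.

Request:
jog_arm:
  rows:
    - [0,0,0,2,0]
    - [0,0,0,3.2,0]
    - [0,0,0,4.2,0]
    - [0,0,0,5.2,0]
    - [0,0,0,6.2,0]
    - [0,0,0,7.2,0]
    - [0,0,0,8.2,0]
    - [0,0,0,9.2,0]
    - [0,0,0,10,0]
    - [0,0,0,10.4,0]
    - [0,0,0,10.7,0]
    - [0,0,0,10.7,0]

```text
time_s: 14.62
tcp_pos: [0.6286, -0.0224, 0.3196]
ee_rot: [-0.0, 0.058, 0.998, -0.0]
contact_force: [-6.1, 1.6, 8.5]
finger_gap: 0.0005
gripper_force: 4.5
```

```bash
python3 - <<'E'
from m import *
go(-13,0,128,180)
E
```

```text
t 14.62 stand [-14.2  -0.1] tip 129.6 ang 179.9 F [-6.1  1.6  8.5] -> cm [-0.12  0.01  0.16] yaw -0.1
```

Request:
jog_arm:
  rows:
    - [0,0,0,0.2,0]
    - [0,0,0,0.3,0]
    - [0,0,0,0.4,0]
    - [0,0,0,0.5,0]
    - [0,0,0,0.5,0]

```text
time_s: 15.25
tcp_pos: [0.6287, -0.0224, 0.3184]
ee_rot: [-0.0, 0.057, 0.998, -0.0]
contact_force: [-15.0, 1.4, 27.2]
finger_gap: 0.0007
gripper_force: 13.4
```

```bash
python3 - <<'E'
from m import *
go(-13,0,128,180)
i=optics.get_image("scene")
cv2.imwrite("pics/s6.png",cv2.resize(i[240:400,260:460,::-1],None,fx=4,fy=3.75))
E
```

```text
t 15.25 stand [-14.1   0. ] tip 128.4 ang 179.9 F [-15.    1.4  27.2] -> cm [-0.11 -0.    0.04] yaw -0.1
```

View pics/s6.png

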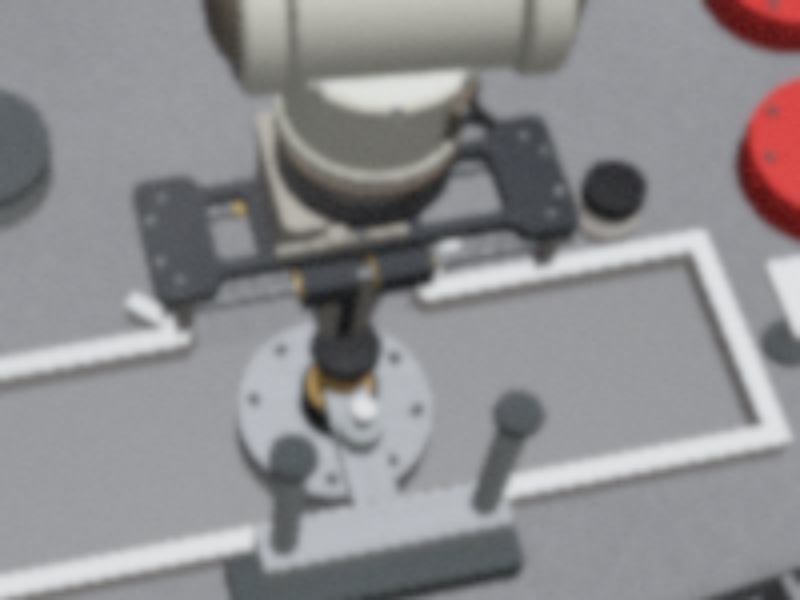

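The gauge bell sits on the lid, centred on the housing, and Fz is 27 N, so it is home. I'll hold it briefly, rise straight up and read the rod.

Request:
jog_arm:
  rows:
    - [0,0,0,0.05,0]
    - [0,0,0,0.05,0]
    - [0,0,0,0.05,0]
    - [0,0,0,0.05,0]
    - [0,0,0,-2,0]
    - [0,0,0,-4,0]
    - [0,0,0,-6,0]
    - [0,0,0,-8.5,0]
    - [0,2,0,-12,0]
    - [0,6,0,-14,0]
    - [0,10,0,-14,0]
    - [0,10,0,-14,0]

```text
time_s: 16.8
tcp_pos: [0.528, -0.0106, 0.4535]
ee_rot: [0.0, 0.058, 0.998, 0.0]
contact_force: [0.1, -0.5, -0.3]
finger_gap: 0.0003
gripper_force: 0.0
```

```bash
python3 - <<'E'
from m import *
go(-59,-15,20,180); i=optics.get_image("scene"); cv2.imwrite("pics/scene7.png",i[:,:,::-1])
t=optics.get_image("top"); cv2.imwrite("pics/top7.png",t[:,:,::-1])
for d in(0,.01,.02,.03): print(d,proj("scene",[*wd(36,0),.19+d]),proj("top",[*wd(36,0),.19+d]))
a=cv2.resize(i[305:355,325:375,::-1],(500,500),interpolation=cv2.INTER_CUBIC)
cv2.imwrite("pics/r7.png",a)
E
```

```text
t 16.8 stand [-115.5    0.2] tip 263.5 ang 179.9 F [ 0.1 -0.5 -0.3] -> cm [-5.65 -1.51 24.35] yaw -0.1
0 [353.75617583 335.2230312 ] [343.95350886 156.8631607 ]
0.01 [354.15684359 333.03448673] [343.98435412 155.50959451]
0.02 [354.56524301 330.80371007] [344.01572041 154.13316404]
0.03 [354.98160006 328.52946688] [344.04762104 152.73328502]
```

View pics/r7.png

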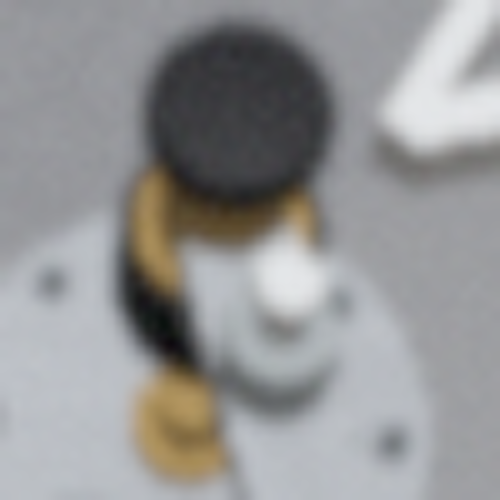

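```bash
python3 - <<'E'
from m import *
for f in("scene0","scene4","scene7"):
    i=cv2.imread(f"pics/{f}.png")[:,:,::-1].copy()
    g=i[322:346,340:368].min(2).astype(float); g=np.clip(g-200,0,None); yy,xx=np.mgrid[322:346,340:368]
    print(f,(g*xx).sum()/g.sum(),(g*yy).sum()/g.sum(),g.sum())
for f in("top0","top4","top7"):
    i=cv2.imread(f"pics/{f}.png")[:,:,::-1].copy()
    g=i[146:163,336:352].min(2).astype(float); g=np.clip(g-200,0,None); yy,xx=np.mgrid[146:163,336:352]
    print(f,(g*xx).sum()/g.sum(),(g*yy).sum()/g.sum(),g.sum())
ci=optics.camera_info("wrist");print(st(-np.array(ci["R"]).T@ci["t"]),(-np.array(ci["R"]).T@ci["t"])[2],np.round(ci["R"],2).tolist())
for d in(0,.02):print(proj("wrist",[*wd(36,0),.19+d]))
im=optics.get_image("wrist"); cv2.imwrite("pics/w8.png",im[:,:,::-1])
E
```

```text
scene0 353.0240700218818 335.49015317286654 457.0
scene4 353.02257336343115 335.5056433408578 443.0
scene7 353.53007518796994 332.3796992481203 532.0
top0 343.83469387755105 156.71020408163264 490.0
top4 340.3377049180328 161.40327868852458 305.0
top7 343.6511432178426 153.48267639220086 7129.0
[-198.1   -0.9] 0.4330433989410206 [[0.12, 0.99, -0.0], [0.95, -0.11, 0.3], [0.3, -0.04, -0.95]]
[326.00434026 410.88607078]
[326.09834135 429.9609199 ]
```

View pics/w8.png

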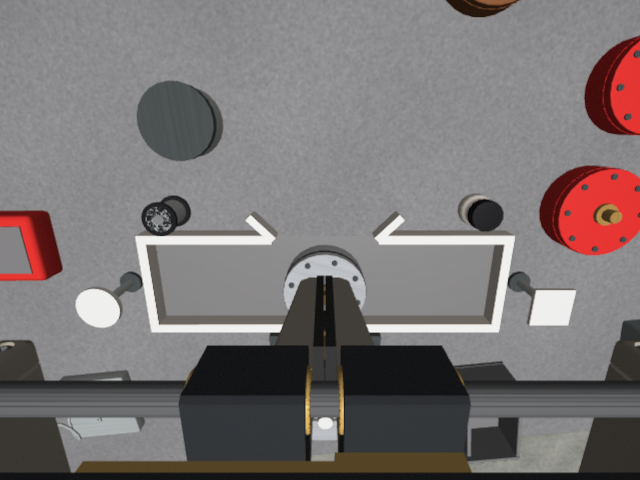

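The wrist view shows the cap at (325,423), partly hidden between the fingers. The scene shift suggests about 14 mm, so I want a cleaner oblique look before deciding.

Request:
jog_arm:
  rows:
    - [0,-1,-4,0,0]
    - [0,-3,-9,0,0]
    - [0,-7,-14,1,0]
    - [0,-11,-14,3,0]
    - [0,-12,-14,4,0]
    - [0,-12,-14,4,0]
    - [0,-12,-14,4,0]

```text
time_s: 17.82
tcp_pos: [0.6323, -0.1635, 0.4147]
ee_rot: [0.0, 0.057, 0.998, -0.0]
contact_force: [-0.0, -0.0, 0.4]
finger_gap: 0.0003
gripper_force: 0.0
```

```bash
python3 - <<'E'
from m import *
go(0,-140,220,180)
for d in(0,.01,.02,.03):print(d,proj("wrist",[*wd(36,0),.19+d]))
im=optics.get_image("wrist"); cv2.imwrite("pics/w9.png",im[:,:,::-1])
u,v=proj("wrist",[*wd(36,0),.2]).astype(int); u0=min(max(u-60,0),520);v0=min(max(v-60,0),360); print(u0,v0)
cv2.imwrite("pics/w9c.png",cv2.resize(im[v0:v0+120,u0:u0+120,::-1],(600,600),interpolation=cv2.INTER_CUBIC))
E
```

```text
t 17.82 stand [   5.5 -139.7] tip 224.7 ang 179.9 F [-0.  -0.   0.4] -> cm [ 0.55 -0.03  0.47] yaw -0.1
0 [538.43409474 311.26940316]
0.01 [547.74305472 319.22690991]
0.02 [557.90001179 327.90930351]
0.03 [569.02636757 337.42036074]
487 258
```

View pics/w9c.png

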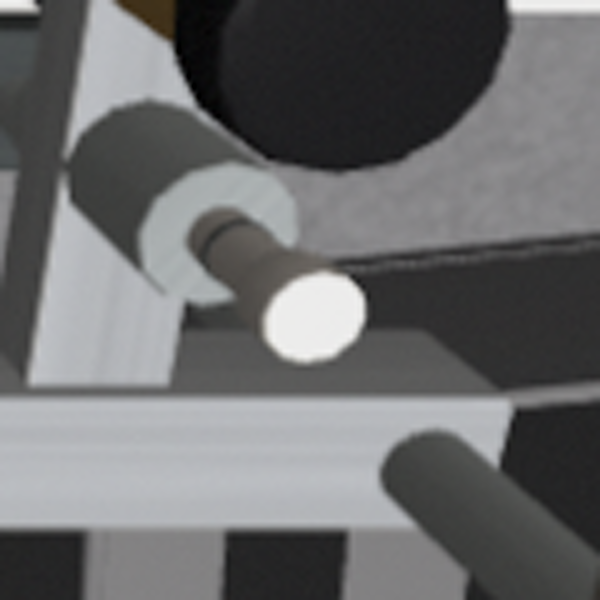

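The cap is at about (550,321), which gives a reading of roughly 12.5 mm. Only a thin line shows on the rod and the thick ring is not out, so the reading is under 20 mm. The housing goes to the round post's bay at -y.

The plan is to wedge the housing along the slippery fence from the front.

Request:
jog_arm:
  rows:
    - [0,5,0,0,0]
    - [0,10,2,0,0]
    - [0,12.5,7,0,0]
    - [0,12.5,12,2,0]
    - [0,12.5,17,7,0]
    - [0,12.5,18.2,13,0]
    - [0,12.5,18.2,19,0]
    - [0,12.5,18.2,20.4,0]
    - [0,12.5,18.2,20.4,0]
    - [0,12.5,18.2,20.4,0]

```text
time_s: 19.12
tcp_pos: [0.5309, 0.0307, 0.2128]
ee_rot: [0.003, 0.058, 0.998, -0.0]
contact_force: [-0.3, -0.0, 0.7]
finger_gap: 0.0002
gripper_force: 0.0
```

```bash
python3 - <<'E'
from m import *
go(-59,42,21,180)
E
```

```text
t 19.12 stand [-117.3   41.7] tip 22.8 ang 179.9 F [-0.3 -0.   0.7] -> cm [-5.83  0.05  0.18] yaw -0.1
```

Enter, then slide to -y.

Request:
jog_arm:
  rows:
    - [0,-2.5,0,0.1,0]
    - [0,-4.5,0,0.1,0]
    - [0,-5.5,0,0.1,0]
    - [0,-5.9,0,0.1,0]
    - [0,-5.9,-0.5,0.1,0]
    - [0,-5.9,-1,0.1,0]
    - [0,-5.9,-1.5,0.1,0]
    - [0,-5.9,-2,0.1,0]
    - [0,-5.9,-2.5,0.1,0]
    - [0,-5.9,-3,0.1,0]
    - [0,-5.9,-3,0.1,0]

```text
time_s: 20.5
tcp_pos: [0.5838, -0.0057, 0.2082]
ee_rot: [-0.001, 0.058, 0.998, -0.0]
contact_force: [-5.1, 0.4, 0.4]
finger_gap: 0.0004
gripper_force: 2.7
```

```bash
cat >> m.py <<'E'
def drum(cam="scene"):
    i=optics.get_image(cam); x,y=proj(cam,[*wd(0,-80),.04]).astype(int)
    # lid bolts/brass: brass blobs in channel
    m=cv2.inRange(cv2.cvtColor(i,cv2.COLOR_RGB2HSV),(10,80,60),(35,255,255)); n,l,s,c=cv2.connectedComponentsWithStats(m)
    for k in range(1,n):
        p=st(ray(cam,c[k],.05))
        if s[k,4]>15 and abs(p[0])<40 and abs(p[1])<230: print(cam,c[k].round(1),s[k,4],p)
    return i
E
python3 - <<'E'
from m import *
go(-59,12,21,180); drum()
E
```

```text
t 20.5 stand [-60.6  11.4] tip 18.2 ang 179.9 F [-5.1  0.4  0.4] -> cm [-0.16  0.06 -0.28] yaw -0.1
scene [341.6 347.6] 88 [ 2.6 -7.1]
```

Request:
jog_arm:
  rows:
    - [0,-0.1,-0.5,0,0]
    - [0,-0.1,-1,0,0]
    - [0,-0.1,-1.5,0,0]
    - [0,-0.1,-2,0,0]
    - [0,-0.1,-2.5,0,0]
    - [0,-0.1,-2.5,0,0]

```text
time_s: 21.3
tcp_pos: [0.5811, -0.0299, 0.2081]
ee_rot: [-0.003, 0.058, 0.998, 0.001]
contact_force: [-9.4, 3.2, 5.6]
finger_gap: 0.0002
gripper_force: 5.1
```

```bash
python3 - <<'E'
from m import *
go(-59,-20,21,180); i=drum();cv2.imwrite("pics/s10.png",cv2.resize(i[240:400,260:460,::-1],None,fx=4,fy=3.75))
E
```

```text
t 21.3 stand [-60.5 -12.9] tip 18.1 ang 179.9 F [-9.4  3.2  5.6] -> cm [-0.15 -0.71 -0.29] yaw -0.1
scene [335.7 349.4] 82 [  3.9 -20.1]
```

View pics/s10.png

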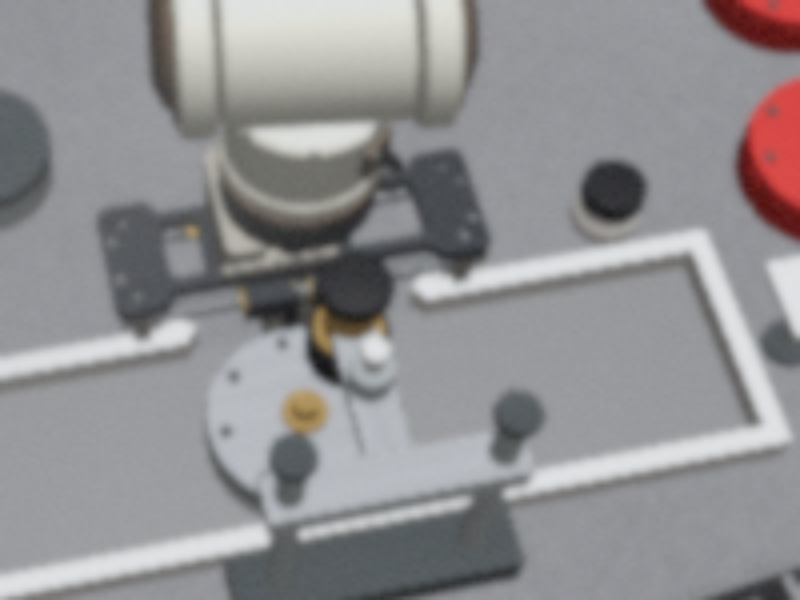

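The wedge works: the valve is at crop (304,410), which is y ≈ -20. The finger has slid onto its flat face, though. I'll reset the corner contact slightly deeper and continue.

Request:
jog_arm:
  rows:
    - [0,1,0,0,0]
    - [0,1,1.5,0,0]
    - [0,1,3.2,0,0]
    - [0,0.2,3.2,0,0]
    - [0,-0.2,3.2,0,0]
    - [0,-0.2,2.6,0,0]
    - [0,-0.2,2,0,0]
    - [0,-0.2,1.5,0,0]
    - [0,-0.2,1,0,0]
    - [0,-0.2,0.5,0,0]
    - [0,-0.2,0,0,0]
    - [0,-0.2,0,0,0]

```text
time_s: 22.85
tcp_pos: [0.5826, -0.0305, 0.2079]
ee_rot: [-0.004, 0.058, 0.998, 0.001]
contact_force: [-10.9, 4.0, 8.6]
finger_gap: 0.0005
gripper_force: 5.8
```

```bash
python3 - <<'E'
from m import *
go(-59,-20,21,180); i=drum()
E
```

```text
t 22.85 stand [-59.  -13.3] tip 17.9 ang 179.9 F [-10.9   4.    8.6] -> cm [-0.   -0.67 -0.31] yaw -0.1
scene [328.4 350.8] 84 [  3.8 -35.6]
```

Request:
jog_arm:
  rows:
    - [0,0,-0.5,0,0]
    - [0,0,-1,0,0]
    - [0,0,-1.5,0,0]
    - [0,0,-2,0,0]
    - [0,0,-2.5,0,0]
    - [0,0,-3,0,0]
    - [0,0,-3,0,0]

```text
time_s: 23.78
tcp_pos: [0.5785, -0.0602, 0.2074]
ee_rot: [-0.005, 0.058, 0.998, 0.001]
contact_force: [-12.6, 4.5, 7.5]
finger_gap: 0.0002
gripper_force: 6.4
```

```bash
python3 - <<'E'
from m import *
i=drum()
def plan(yh,phi,C=50):
    f=np.radians(phi); b=np.degrees(np.arccos((C-yh*np.sin(f))/52))-phi; B=np.radians(b)
    P=np.array([-52*np.cos(B),-yh+52*np.sin(B)]); t=np.array([np.sin(f),-np.cos(f)]); r=np.array([-np.cos(f),-np.sin(f)])
    return b.round(1),(P-18*t+10*r).round(1)
for yh,phi in((60,20),(60,30),(60,40),(70,40),(80,40),(80,50),(100,50),(110,60)): print(yh,phi,plan(yh,phi))
go(-63,-20,30,200)
E
```

```text
scene [321.6 352.2] 80 [  3.7 -50.1]
60 20 (np.float64(35.5), array([-57.9, -16.3]))
60 30 (np.float64(37.4), array([-59. , -17.8]))
60 40 (np.float64(37.3), array([-60.6, -21.1]))
70 40 (np.float64(44.5), array([-56.3, -26.2]))
80 40 (np.float64(51.6), array([-51.6, -31.9]))
80 50 (np.float64(52.5), array([-51.8, -34.8]))
100 50 (np.float64(70.8), array([-37.3, -47. ]))
110 60 (np.float64(90.5), array([-20.1, -57.7]))
t 23.82 stand [-59.7 -43.2] tip 17.4 ang 179.9 F [-12.4   3.7   8.6] -> cm [ 0.33  2.32 -1.26] yaw -20.1
```

Request:
jog_arm:
  rows:
    - [0,1.2,0.5,0,0]
    - [0,2.3,2,0,-10]
    - [0,2.3,2.9,0,-20]
    - [0,2.3,3.1,0,-30]
    - [0,2.3,3.1,0,-30]
    - [0,1.2,3.1,0,-30]
    - [0,0.7,3.1,0,-30]
    - [0,0.4,2.8,0,-30]
    - [0,0.1,2.5,0,-30]
    - [0,-0.1,2.2,0,-30]
    - [0,-0.3,1.9,0,-30]
    - [0,-0.3,1.9,0,-30]

```text
time_s: 25.32
tcp_pos: [0.5832, -0.0385, 0.2082]
ee_rot: [-0.006, -0.203, 0.979, 0.006]
contact_force: [-20.1, 15.3, 20.5]
finger_gap: 0.0009
gripper_force: 13.6
```

```bash
python3 - <<'E'
from m import *
i=drum();go(-38,-44,20,210)
E
```

```text
scene [320.6 352.4] 81 [  3.7 -52.2]
t 25.38 stand [-57.4 -21.2] tip 18.2 ang 209.9 F [-18.7  15.4  19.9] -> cm [-0.55 -2.95 -0.18] yaw -0.1
```

Request:
jog_arm:
  rows:
    - [0,0.1,-0.3,0,0]
    - [0,0.1,-0.6,0,0]
    - [0,0,-0.9,0,0]
    - [0,0,-1.3,0,0]
    - [0,0,-1.3,0,0]

```text
time_s: 26.0
tcp_pos: [0.585, -0.0467, 0.208]
ee_rot: [-0.013, -0.203, 0.979, 0.012]
contact_force: [-41.2, 33.6, 44.3]
finger_gap: 0.0007
gripper_force: 28.6
```

```bash
python3 - <<'E'
from m import *
i=drum();go(-38,-44,20,210);cv2.imwrite("pics/s11.png",cv2.resize(i[240:400,260:460,::-1],None,fx=4,fy=3.75))
E
```

```text
scene [319.1 352.7] 80 [  3.7 -55.4]
t 26.05 stand [-54.8 -29. ] tip 18.0 ang 210.0 F [-40.7  33.7  46. ] -> cm [-0.71 -2.14 -0.2 ] yaw -0.0
```

The finger is pressing the housing down: Fz is about 45 N, from the arm sagging with a high-friction finger, and it has jammed. I'll back off and re-approach with the finger rising slightly to unload it.

Request:
jog_arm:
  rows:
    - [0,0.3,1.1,0,0]
    - [0,0.4,1.6,0.3,0]
    - [0,0.4,1.6,0.3,0]
    - [0,0.2,1.2,0.3,0]
    - [0,0,0.8,0.2,0]
    - [0,0,0.5,0.1,0]
    - [0,0,0.2,0,0]
    - [0,0,0,-0.1,0]

```text
time_s: 27.05
tcp_pos: [0.584, -0.0492, 0.205]
ee_rot: [-0.014, -0.203, 0.979, 0.01]
contact_force: [-35.1, 18.1, 16.9]
finger_gap: 0.0003
gripper_force: 20.5
```

```bash
python3 - <<'E'
from m import *
i=drum();go(-38,-44,20,210)
E
```

```text
scene [317.4 353.1] 79 [  3.9 -59. ]
t 27.1 stand [-55.5 -31.9] tip 14.9 ang 210.0 F [-33.8  19.2  19.2] -> cm [-0.91 -1.92 -0.51] yaw -0.0
```

Request:
jog_arm:
  rows:
    - [0,0.5,0.4,-0.1,0]
    - [0,0.6,0.15,-0.2,0]
    - [0,0.7,-0.05,-0.2,0]
    - [0,0.85,-0.25,-0.3,0]
    - [0,0.97,-0.5,-0.3,0]
    - [0,1.05,-0.7,-0.4,0]
    - [0,1.13,-0.95,-0.4,0]
    - [0,1.25,-1.2,-0.5,0]
    - [0,1.38,-1.4,-0.5,0]

```text
time_s: 28.22
tcp_pos: [0.578, -0.0683, 0.2084]
ee_rot: [-0.011, -0.202, 0.979, 0.009]
contact_force: [-19.4, 18.7, 1.3]
finger_gap: 0.0005
gripper_force: 20.9
```

```bash
python3 - <<'E'
from m import *
i=drum();go(-50,-50,20,210)
E
```

```text
scene [312.6 354.2] 80 [  4.1 -69.3]
t 28.27 stand [-59.3 -51.3] tip 18.4 ang 209.9 F [-19.8  16.2   0.1] -> cm [-0.87 -0.35 -0.16] yaw -0.1
```

Request:
jog_arm:
  rows:
    - [0,1.3,1.7,0.2,0]
    - [0,0.8,2.5,0.3,-5]
    - [0,0.2,3.2,0.3,-10]
    - [0,0.2,3.2,0.3,-10]

```text
time_s: 28.78
tcp_pos: [0.5702, -0.0436, 0.2119]
ee_rot: [0.0, -0.287, 0.958, -0.0]
contact_force: [-0.6, -0.4, -0.8]
finger_gap: 0.0005
gripper_force: 0.0
```

```bash
python3 - <<'E'
from m import *
i=drum();
for p in((-55,-28),(-54,-34),(-52,-40),(-50,-46),(-48,-52),(-46,-58),(-44,-64),(-42,-70)):go(*p,18,220)
E
```

```text
scene [312.7 353.8] 79 [  3.3 -69. ]
t 28.82 stand [-69.9 -27.9] tip 21.8 ang 219.8 F [ 0.4 -0.7  0.9] -> cm [-1.14 -0.96  0.38] yaw -0.2
t 28.82 stand [-69.9 -27.9] tip 21.8 ang 219.8 F [ 0.4 -0.7  0.9] -> cm [-0.83 -1.48  0.38] yaw -0.2
t 28.82 stand [-69.9 -27.9] tip 21.8 ang 219.8 F [ 0.4 -0.7  0.9] -> cm [-0.6  -2.07  0.38] yaw -0.2
t 28.82 stand [-69.9 -27.9] tip 21.8 ang 219.8 F [ 0.4 -0.7  0.9] -> cm [-0.37 -2.66  0.38] yaw -0.2
t 28.82 stand [-69.9 -27.9] tip 21.8 ang 219.8 F [ 0.4 -0.7  0.9] -> cm [-0.14 -3.25  0.38] yaw -0.2
t 28.82 stand [-69.9 -27.9] tip 21.8 ang 219.8 F [ 0.4 -0.7  0.9] -> cm [ 0.09 -3.84  0.38] yaw -0.2
t 28.82 stand [-69.9 -27.9] tip 21.8 ang 219.8 F [ 0.4 -0.7  0.9] -> cm [ 0.32 -4.43  0.38] yaw -0.2
t 28.82 stand [-69.9 -27.9] tip 21.8 ang 219.8 F [ 0.4 -0.7  0.9] -> cm [ 0.55 -5.02  0.38] yaw -0.2
```

Request:
jog_arm:
  rows:
    - [0,-0.8,-0.6,0.4,0]
    - [0,-1.1,-1,0.4,0]
    - [0,-0.8,-1.5,0.35,0]
    - [0,-0.6,-2.1,0.3,0]
    - [0,-0.4,-2.6,0.2,0]
    - [0,-0.1,-3.2,0.15,0]
    - [0,0.1,-3.8,0.1,0]
    - [0,0.3,-4.4,0.05,0]
    - [0,0.5,-5,0,0]

```text
time_s: 29.95
tcp_pos: [0.5837, -0.0766, 0.2068]
ee_rot: [-0.016, -0.287, 0.958, 0.023]
contact_force: [-48.4, 61.4, 43.1]
finger_gap: 0.0004
gripper_force: 54.0
```

```bash
python3 - <<'E'
from m import *
i=drum();
for p in((-40,-80),(-35,-100),(-35,-120)):go(*p,20,220)
E
```

```text
scene [306.4 355.4] 83 [  4.  -82.5]
t 30.0 stand [-52.6 -59. ] tip 16.8 ang 219.9 F [-47.4  52.4  41.9] -> cm [ 0.38 -2.42 -0.32] yaw -0.1
t 30.0 stand [-52.6 -59. ] tip 16.8 ang 219.9 F [-47.4  52.4  41.9] -> cm [ 1.28 -4.28 -0.32] yaw -0.1
t 30.0 stand [-52.6 -59. ] tip 16.8 ang 219.9 F [-47.4  52.4  41.9] -> cm [ 2.57 -5.81 -0.32] yaw -0.1
```

Request:
jog_arm:
  rows:
    - [0,0,1.2,0,0]
    - [0,0.1,2.6,0,0]
    - [0,0.2,4,0,-5]
    - [0,0.4,5,0,-10]
    - [0,0.4,5,0,-10]
    - [0,0.4,5,0,-10]

```text
time_s: 30.75
tcp_pos: [0.5628, -0.049, 0.212]
ee_rot: [0.0, -0.369, 0.93, -0.0]
contact_force: [0.2, -0.9, -0.3]
finger_gap: 0.0002
gripper_force: 0.0
```

```bash
python3 - <<'E'
from m import *
i=drum();
for p in((-48,-36),(-42,-43),(-40,-49),(-38,-55),(-36,-61),(-34,-67),(-33,-73),(-32,-79)):go(*p,18,230)
E
```

```text
scene [306.8 355.3] 81 [  3.9 -81.5]
t 30.8 stand [-76.6 -33.9] tip 21.9 ang 229.8 F [-0.1  0.3 -0.5] -> cm [-1.68 -2.32  0.39] yaw -0.2
t 30.8 stand [-76.6 -33.9] tip 21.9 ang 229.8 F [-0.1  0.3 -0.5] -> cm [-1.54 -3.23  0.39] yaw -0.2
t 30.8 stand [-76.6 -33.9] tip 21.9 ang 229.8 F [-0.1  0.3 -0.5] -> cm [-1.21 -3.77  0.39] yaw -0.2
t 30.8 stand [-76.6 -33.9] tip 21.9 ang 229.8 F [-0.1  0.3 -0.5] -> cm [-0.88 -4.31  0.39] yaw -0.2
t 30.8 stand [-76.6 -33.9] tip 21.9 ang 229.8 F [-0.1  0.3 -0.5] -> cm [-0.55 -4.85  0.39] yaw -0.2
t 30.8 stand [-76.6 -33.9] tip 21.9 ang 229.8 F [-0.1  0.3 -0.5] -> cm [-0.22 -5.39  0.39] yaw -0.2
t 30.8 stand [-76.6 -33.9] tip 21.9 ang 229.8 F [-0.1  0.3 -0.5] -> cm [ 0.18 -5.85  0.39] yaw -0.2
t 30.8 stand [-76.6 -33.9] tip 21.9 ang 229.8 F [-0.1  0.3 -0.5] -> cm [ 0.57 -6.32  0.39] yaw -0.2
```

Request:
jog_arm:
  rows:
    - [0,-0.9,-1.2,0.2,0]
    - [0,-1.7,-2.3,0.3,0]
    - [0,-1.6,-3.2,0.3,0]
    - [0,-1.4,-3.5,0.25,0]
    - [0,-1.2,-3.8,0.2,0]
    - [0,-1.05,-4.1,0.15,0]
    - [0,-0.9,-4.3,0.1,0]

```text
time_s: 31.68
tcp_pos: [0.592, -0.0663, 0.2084]
ee_rot: [-0.01, -0.37, 0.929, 0.015]
contact_force: [-37.3, 33.0, 33.1]
finger_gap: 0.0003
gripper_force: 26.9
```

```bash
python3 - <<'E'
from m import *
i=drum();go(-38,-55,20,230)
E
```

```text
scene [302.3 358.2] 29 [  8.  -91.8]
t 31.73 stand [-45.6 -48. ] tip 18.4 ang 229.9 F [-36.2  32.6  34.7] -> cm [ 0.05 -1.03 -0.16] yaw -0.1
```

Request:
jog_arm:
  rows:
    - [0,0.3,0.4,-0.2,0]
    - [0,0.5,0.2,-0.5,0]
    - [0,0.75,0,-0.7,0]
    - [0,0.95,-0.15,-0.9,0]
    - [0,1.1,-0.25,-1,0]
    - [0,1.25,-0.4,-1,0]
    - [0,1.5,-0.7,-1,0]

```text
time_s: 32.6
tcp_pos: [0.5862, -0.0855, 0.2151]
ee_rot: [-0.01, -0.369, 0.929, 0.01]
contact_force: [-24.0, 13.6, 5.8]
finger_gap: 0.0003
gripper_force: 14.5
```

```bash
python3 - <<'E'
from m import *
i=drum();drum("top");go(-45,-75,30,230)
E
```

```text
scene [294.4 359.6] 40 [   7.6 -108.3]
t 32.7 stand [-49.1 -67.9] tip 25.2 ang 229.9 F [-21.8  11.7   4.1] -> cm [ 0.28 -0.77 -0.48] yaw -0.1
```

Request:
jog_arm:
  rows:
    - [0,-0.4,1.4,0,0]
    - [0,-0.6,2.7,-0.2,0]
    - [0,-0.7,3.8,-0.3,-10]
    - [0,-0.7,3.8,-0.3,-20]
    - [0,-0.7,3.8,-0.3,-20]
    - [0,-0.7,3.8,-0.3,-20]

```text
time_s: 33.45
tcp_pos: [0.5715, -0.0566, 0.2242]
ee_rot: [0.0, -0.525, 0.851, -0.0]
contact_force: [0.4, -0.1, -1.1]
finger_gap: 0.0001
gripper_force: 0.0
```

```bash
python3 - <<'E'
from m import *
i=drum();
for p in((-50,-52),(-40,-55),(-40,-60),(-40,-70),(-40,-80)):go(*p,28,250)
E
```

```text
scene [295.9 357.4] 82 [   3.7 -104.4]
t 33.5 stand [-67.1 -40.5] tip 34.1 ang 249.8 F [-0.3  0.  -0.1] -> cm [ 0.49 -2.    0.61] yaw -0.2
t 33.5 stand [-67.1 -40.5] tip 34.1 ang 249.8 F [-0.3  0.  -0.1] -> cm [ 0.43 -3.04  0.61] yaw -0.2
t 33.5 stand [-67.1 -40.5] tip 34.1 ang 249.8 F [-0.3  0.  -0.1] -> cm [ 0.9  -3.21  0.61] yaw -0.2
t 33.5 stand [-67.1 -40.5] tip 34.1 ang 249.8 F [-0.3  0.  -0.1] -> cm [ 1.84 -3.56  0.61] yaw -0.2
t 33.5 stand [-67.1 -40.5] tip 34.1 ang 249.8 F [-0.3  0.  -0.1] -> cm [ 2.78 -3.9   0.61] yaw -0.2
```

Request:
jog_arm:
  rows:
    - [0,0.5,-2,0.4,0]
    - [0,0.4,-3,0.7,0]
    - [0,0.6,-3.1,0.7,0]
    - [0,0.9,-3.2,0.7,0]
    - [0,1.4,-3.4,0.65,0]
    - [0,1.9,-3.6,0.6,0]
    - [0,2.4,-3.75,0.6,0]
    - [0,2.8,-3.9,0.55,0]

```text
time_s: 34.5
tcp_pos: [0.5946, -0.0848, 0.2158]
ee_rot: [-0.01, -0.519, 0.855, 0.001]
contact_force: [-12.1, 11.4, 5.7]
finger_gap: 0.0004
gripper_force: 8.2
```

```bash
python3 - <<'E'
from m import *
i=drum();go(-38,-120,28,250)
E
```

```text
scene [287.8 361. ] 37 [   7.6 -122.2]
t 34.55 stand [-40.8 -66.2] tip 25.8 ang 249.0 F [-11.9   9.9   7.1] -> cm [ 4.92 -2.19 -0.22] yaw -1.0
```

Request:
jog_arm:
  rows:
    - [0,-2.1,0.75,0,0]
    - [0,-2.3,0.2,0.2,0]
    - [0,-2.3,0.2,0.3,0]
    - [0,-1.1,-0.2,0.3,0]
    - [0,-0.3,-0.75,0.2,0]
    - [0,0.6,-1.3,0.2,0]
    - [0,1.5,-1.6,0.1,0]
    - [0,2.5,-2,0.1,0]
    - [0,3.4,-2.3,0,0]
    - [0,3.4,-2.3,0,0]

```text
time_s: 35.8
tcp_pos: [0.6077, -0.1148, 0.2185]
ee_rot: [-0.014, -0.51, 0.86, -0.013]
contact_force: [-1.7, 0.7, 0.6]
finger_gap: 0.0005
gripper_force: 0.7
```

```bash
python3 - <<'E'
from m import *
i=drum();go(-30,-125,28,250)
E
```

```text
scene [265.8 363.3] 63 [   3.  -167.1]
t 35.85 stand [-24.4 -94.1] tip 28.6 ang 247.9 F [-0.1  1.9 -0.7] -> cm [ 3.08 -0.64  0.06] yaw -2.1
```

Request:
jog_arm:
  rows:
    - [0,0.6,-0.2,0,0]
    - [0,1,-0.35,0,0]
    - [0,1.4,-0.5,0,0]
    - [0,1.7,-0.6,0,0]
    - [0,1.7,-0.6,0,0]

```text
time_s: 36.48
tcp_pos: [0.6072, -0.1228, 0.2182]
ee_rot: [-0.017, -0.506, 0.862, -0.013]
contact_force: [-1.1, 13.8, 2.8]
finger_gap: 0.0005
gripper_force: 6.7
```

```bash
python3 - <<'E'
from m import *
i=drum();cv2.imwrite("pics/s12.png",i[:,:,::-1]);go(-30,-125,28,250)
E
```

```text
scene [261.6 363.7] 47 [   2.  -175.6]
t 36.52 stand [ -24.1 -102.2] tip 28.3 ang 247.4 F [-0.6 12.6  3.7] -> cm [ 2.33 -0.33  0.03] yaw -2.6
```

Request:
jog_arm:
  rows:
    - [0,-2.3,0.8,0,0]
    - [0,-1.5,3,-0.3,0]
    - [0,-0.8,5,-0.5,0]
    - [0,-0.8,5,-4,0]
    - [0,-0.8,7,-9,0]
    - [0,-0.8,9,-14,0]
    - [0,-0.8,12,-19,0]
    - [0,-0.8,12,-19,0]
    - [0,-0.8,12,-19,0]

```text
time_s: 37.65
tcp_pos: [0.5091, -0.0516, 0.4066]
ee_rot: [-0.018, -0.506, 0.862, -0.016]
contact_force: [0.3, 0.4, -0.8]
finger_gap: 0.0004
gripper_force: 0.0
```

```bash
python3 - <<'E'
from m import *
i=drum();cv2.imwrite("pics/s13.png",i[:,:,::-1]);drum("top");go(-100,-100,200,250)
# rod cap centroid and bystanders by change between first and last scene picture
a=cv2.imread("pics/scene0.png");b=cv2.imread("pics/s13.png")
d=(cv2.absdiff(a,b).max(2)>45).astype(np.uint8)
n,l,s,c=cv2.connectedComponentsWithStats(d)
for k in range(1,n):
    if s[k,4]>12 and s[k,1]>90: print(s[k],c[k].round())
g=i[322:346,340:368].min(2).astype(float); g=np.clip(g-200,0,None); yy,xx=np.mgrid[322:346,340:368]
print((g*xx).sum()/g.sum(),(g*yy).sum()/g.sum())
E
```

```text
scene [263.5 363.9] 79 [   3.4 -171.9]
top [398.4 191.1] 46 [  -1.7 -169.7]
t 37.75 stand [-129.7  -42.6] tip 215.0 ang 247.3 F [-0.8 -0.2 -0.4] -> cm [ 4.15 -4.95  1.5 ] yaw -2.7
[343 100   5   4  15] [345. 101.]
[349 102  12  36 330] [355. 119.]
[ 287  116   79   79 1791] [321. 166.]
[267 130   6  24  81] [269. 142.]
[275 159  11   6  39] [281. 162.]
[298 163  38  11 299] [316. 167.]
[ 281  189   54   85 2542] [306. 234.]
[388 251   8   8  49] [392. 254.]
[369 260  41  21 219] [386. 274.]
[351 335   5   4  15] [353. 337.]
[251 342  19   5  40] [259. 344.]
[259 360  10  10  77] [263. 364.]
[274 373  15  16  50] [282. 383.]
[247 386  16   7  35] [254. 390.]
353.4605543710021 332.36673773987206
```

```bash
python3 -c "
from cell import robot; print(robot.finish_job())"
```

```text
the job is handed in; nothing more can be done
None
```

I pressed the gauge home and the rod read about 12.5 mm, under 20 mm. I then pushed the housing fully home in the round-topped post's bay, and the last pictures show it about 170 mm along the channel with the gauge up and nothing else moved. The job is handed in, and no verdict came back.

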